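# Shut off the batter depositor and take off its clean-out cap

## Robot

A 6-joint arm with a two-finger parallel gripper is mounted at the origin on the work surface. World frame = base frame: x ahead of the robot, y to its left, z up, the work surface at z = 0. Lengths are in m, angles in degrees, forces in N, time in s.
With the tool pointing down it reaches from about 0.4 to 0.825 m from the base axis. Payload 7 kg.
Tool frame: the origin (TCP) lies on the centre line of the jaws, within the pads' length; the fingertips stand r.nose_length ahead of it and the grasp point (between the pads) lies 2 mm behind it (r.nose_length is the distance from the TCP to the fingertips, in m); z points along the fingers, y is the direction in which the jaws open and shut (so a half turn about z gives the same grasp; the last joint's range is limited). The gripper opens to 88 mm and grips with 3 to 60 N. Pads are 19 mm wide; open, the fingers measure 130 mm over their backs; the gripper's body (78 mm by 193 mm) begins 47 mm behind the grasp point.
Start: joints at [92.424, 20.546, 0.682, 0, -70.136, -16.507], TCP at [0.164, 0.655, 0.244] pointing down, gripper open.
Joint ranges: [-176.03, 176.03], [-82.01, 121.73], [-58.28, 71.71], [-173.87, 95.51], [-174.79, -0.11], [-173.66, 173.66]. Speed limits (degrees/s): [136.94, 136.94, 172.46, 180, 180, 180].

## Interface

Orientations are given as [roll, pitch, yaw] about the fixed x, y, z axes, in that order (R = Rz(yaw) Ry(pitch) Rx(roll)).
In Python, from plant import r gives the robot as it stands.
- The arm moves only by the tool apply_moves, never from a script. Its argument "targets" is a list of rows, each a list of 3 entries, a list of its own where there are three numbers: the shift along the tool's x, y, z scaled (see below), then the turn, a rotation vector about the tool's x, y, z scaled (see below), then the finger opening in mm, from 0 to 87.6. A call has 1 to 5 rows; each row shifts and turns the pose as measured when the row begins, along the tool's axes as they then stand; what a row does not reach is not made up. The controller multiplies each number of a shift by 0.04 m and each number of a turn by 8 degrees. A row lasts 1/10 s, in which the tool goes at most 50 mm and 8.59 degrees, less where a joint would pass 70% of its speed; a pose out of reach is approached as far as the arm can. A call with a number of a shift or a turn outside -1 to 1 is refused whole. A call with a gripper value outside its range is refused whole. The fingers move at their own pace and stop on an object; "squeeze" is the grip in N (left out, the last holds). Time passes only in rows, so rows that do not move let the fingers close. It gives the time, the measured TCP pose, the force and the opening at its end, in the units of the state.
- r.get_state(): the state, without advancing time (a new reading comes with each control period).
- r.capture(name): name is "side" or "top"; returns a dict with "img" (384x512x3 uint8, blue, green, red), "z_map" (384x512 float32, m along the optical axis (not along the pixel's ray), 0 where there is no reading), "fx", "fy", "cx", "cy" (pixels), "k1" (the pictures are not rectified: a ray, as slopes to the right and down, at radius r is drawn at 1 + k1 r^2 times it, then the intrinsics apply), "camera_from_world" (4x4, takes a point from world to camera coordinates). Camera axes: x right, y up, looking along -z (the intrinsics and any distortion apply to the point x, -y, -z); pixel columns grow to the right and rows downward; lengths in m; the calibration is good to about 2 mm. A picture is of the moment at which its call begins.
- r.close_job(): hands the job in, once; it reports no verdict.
The state is a dict: "time_s": time; "joints": joint angles; "qd": joint speeds; "joint_torque": joint torques, N m; "tcp_pos": TCP position; "eef_rot": TCP orientation; "contact_force": force on the tool from outside, world axes, zero at the start; "moment": the same for the moment, N m; "gripper_width": finger opening in m.
Only numpy, scipy, OpenCV 4.12 (cv2) and the standard library are available. Lean on these libraries where they do the work, as an engineer would, in place of code of your own. Each camera call takes 0.05 s, during which the arm holds its last target.

## Task

Shut off the batter depositor and open its clean-out port: first take the red-handled shut-off blade out of the caddy, slide it edgewise down into the depositor's yellow-lipped slot until it is fully home, and let go of it. Then take off the blue wing cap: it comes free with about a fifth of a turn, but its thread may be left- or right-handed and nothing shows which, so try both ways, turn it the way that loosens, and lift it straight off. Finish while still holding the cap in the gripper, upright and about 10 cm above its port, and leave the black-handled blade, the bowl, the jar, the oil bottle and the cutter ring where they are.

Things in the scene. Friction and masses are not known exactly. Their poses are not given: they have to be found in the camera images.
- blade_grip (a point): Shut-off blade: a steel plate 56 mm wide (its x), 5 mm thick (its y) and 60 mm tall with a red handle on top, 36 mm (x) by 16 mm (y) by 42 mm tall; 160 g. The point is the centre of the handle, 81 mm above the blade's lower edge and 21 mm below the handle's top; z is up. It stands loose in one of the caddy's two slots, handle up, plate sunk 35 mm. Grip the handle across y from above.
- spare_grip (a point): Spare blade of the same shape and size with a black handle, in the caddy's other slot (the two may be either way round, 90 mm apart); same point and axes. Leave it alone.
- caddy: White block, 100 mm (x) by 160 mm (y) by 50 mm tall, fixed; origin at the centre of its underside. Two slots run along its x, at y = -45 and +45 mm, 62 mm by 8 mm and 35 mm deep.
- depositor: Batter depositor, fixed. Aluminium valve block 92 mm (x) by 207 mm (y), 62 mm tall, with a slot at y = -65 mm and a capped port at y = +65 mm (both x = 0). Behind it (+x) a white pump housing 72 mm tall, and a steel hopper on its axis at x = 190 mm, y = 0, radius 52 mm, 162 mm tall. Origin on the table under the block's centre.
- slot (a point): Centre of the mouth of the depositor's shut-off slot, 62 mm above the table; axes as the depositor's. The slot is 64 mm long (x), 10 mm wide (y), 45 mm deep, straight down: a blade fully home has its handle centre 36 mm above this point. Yellow lips flare outwards along its long sides, up to 10 mm above the block.
- port (a point): Centre of the top of the clean-out port, a dark steel collar 80 mm across, 70 mm above the table, on which the cap's underside sits; axes as the depositor's. Cap: at the start locked (4 mm of play upward). One way it turns 0.06 rad to a hard stop; the other way easily, to a stop at 1.32 rad, and lifts off from about 1.05 rad on. Which way differs and cannot be seen.
- cap_grip (a point): Blue cap, about 150 g: ribbed disc 72 mm across, 16 mm thick, with an upright wing on top 50 mm long (its x), 14 mm thick (its y), 36 mm tall. The point is the wing's centre, 34 mm above the cap's underside, 18 mm above the disc; z up. Below, a stem with a 40 mm crossbar reaches 30 mm into the port. At the start the wing lies along the port's x.
- bowl: Steel bowl, 130 mm across, 60 mm tall; bystander. Origin under its centre.
- jar: Glass jar, 72 mm across, 100 mm tall; bystander. Origin under its centre.
- oil: Amber bottle, 64 mm across, 190 mm tall; bystander. Origin under its centre.
- cutter: Steel cutter ring, 68 mm across, 35 mm tall; bystander. Origin under its centre.
There are look-alikes about, which are no part of the job. Of the things that look like the part that bears cap_grip, the largest one is meant.

How it is judged (in metres and radians):
On the way, in this order (a step that is already met when the one before it is completed fails the run):
1. the red-handled blade is fully home in the depositor's slot and let go (z of blade_grip in the frame of slot below 0.042 m and horizontal distance between blade_grip and slot below 0.014 m and angle between blade_grip's own z axis and vertical below 0.2 rad and angle between the x axis of blade_grip and the x axis of slot, either way round below 0.2 rad and contact force between the fingers and blade below 0.3 N), for 0.2 s.
2. the cap, still down on its port, is turned at least 0.75 rad the way that loosens (angle between the x axis of cap_grip and the x axis of port, either way round above 0.75 rad and z of cap_grip in the frame of port below 0.045 m), for 0.1 s.
At the end, for the whole second after the job is handed in: Blade released in the slot: within 6 mm of fully home, 14 mm of the slot's centre, 0.2 rad of upright and in line. Cap held still by the fingers, within 0.3 rad of upright, underside 60 to 150 mm above the port and within 60 mm of straight above it (all of step 1 and z of cap_grip in the frame of port between 0.094 and 0.184 m and horizontal distance between cap_grip and port below 0.06 m and angle between cap_grip's own z axis and vertical below 0.3 rad and contact force between the fingers and cap above 1 N and linear speed of cap below 0.05 m/s); the arm keeps its last pose, push and grip.
It fails at once if a bystander (black-handled blade, bowl, jar, oil bottle or cutter ring) is shifted by more than 25 mm (distance of any of spare_grip, bowl, jar, oil, cutter from where it was at the start of the episode above 0.025 m).
It also fails if it takes over 62 s, if anything falls off the work surface, if the arm or the gripper's body presses on something with over 40 N, if the wrist force passes 120 N, or if a joint passes its speed limit or range.

## Working session

There is one attempt and no reset: what is moved stays moved. The work goes in short steps, Python scripts to look and compute and a tool call to move; the robot and the scene stay as the last step left them, time stands still between calls to the robot, and variables do not carry over. Pictures are saved under pics/ and viewed, and the job is handed in when it is done.

Besides the shell and the picture viewer there is one more tool, called by a JSON object that holds its "op" and its "data", one argument or row to a line. apply_moves: Moves the arm, as the interface text tells. Its arguments: {"type":"object","properties":{"targets":{"type":"array","items":{"type":"array"}},"squeeze":{"type":"number"}},"required":["targets"]}

```bash
mkdir -p pics; ls; python3 - <<'E'
from plant import r
import cv2,pickle
print(r.get_state(), r.nose_length)
for n in("side","top"):
    c=r.capture(n); pickle.dump(c,open(n+"0.pkl","wb")); cv2.imwrite(f"pics/{n}0.png",c["img"])
    print(n,{k:c[k] for k in("fx","fy","cx","cy","k1")},c["camera_from_world"].round(4).tolist())
E
```

```text
pics
{'time_s': 0.0, 'joints': array([ 9.24228627e+01,  2.05896957e+01,  6.34704263e-01, -2.06480506e-02,
       -7.01365347e+01, -1.65063741e+01]), 'qd': array([ 0.03951333,  0.01775982,  0.04719089,  0.06250512, -0.00170366,
       -0.07180621]), 'joint_torque': array([-2.25912394e-03, -5.82713306e+01,  2.93063807e+01,  6.99730530e+00,
        7.10398905e-03, -1.50167266e-04]), 'tcp_pos': array([0.16416609, 0.65425715, 0.24264771]), 'eef_rot': array([ 1.79906730e+02, -7.39642310e-03, -1.40905368e+01]), 'contact_force': array([-0.44956971,  0.38893637,  0.01614567]), 'moment': array([-0.04986466,  0.06458127, -0.01248373]), 'gripper_width': 0.08804769676977388} 0.017
side {'fx': 453.5014247710996, 'fy': 453.5014247710996, 'cx': 255.60579618539745, 'cy': 194.43791297213525, 'k1': 0.009579934365590046} [[0.7681, -0.6402, -0.009, -0.3446], [0.3474, 0.405, 0.8458, -0.2106], [-0.5378, -0.6528, 0.5335, -1.1175], [0.0, 0.0, 0.0, 1.0]]
top {'fx': 479.9883607283754, 'fy': 479.9883607283754, 'cx': 257.9268981831062, 'cy': 188.15986957070294, 'k1': -0.10020824651426129} [[0.0276, -0.9994, 0.0215, -0.028], [0.9837, 0.031, 0.1774, -0.4617], [-0.1779, 0.0163, 0.9839, -1.62], [0.0, 0.0, 0.0, 1.0]]
```

View pics/side0.png

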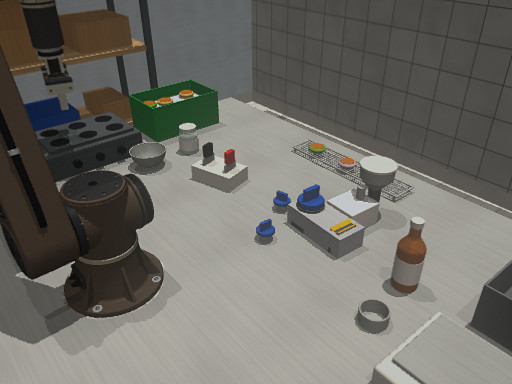

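View pics/top0.png

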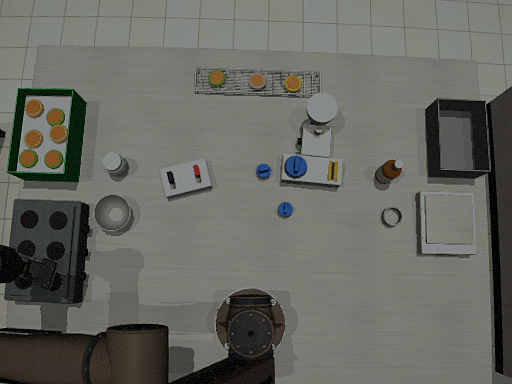

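Top view: red handle (197,171), black handle (171,177). There are three blue caps, at (295,166) on the depositor, (264,171) and (285,209). The slot's yellow lips are at (334,171). The one at (295,166) is the largest and sits on the collar, so it's the likely target. I'll confirm it in crops.

```bash
cat > h.py <<'E'
import numpy as np,cv2,pickle
def cloud(c):
    h,w=c["z_map"].shape
    u,v=np.meshgrid(np.arange(w),np.arange(h))
    xd=(u-c["cx"])/c["fx"]; yd=(v-c["cy"])/c["fy"]
    K=np.eye(3); 
    p=cv2.undistortPoints(np.stack([xd,yd],-1).reshape(-1,1,2).astype(np.float64),K,np.array([c["k1"],0,0,0.])).reshape(h,w,2)
    z=c["z_map"].astype(float)
    P=np.stack([p[...,0]*z,-p[...,1]*z,-z],-1)
    T=np.linalg.inv(c["camera_from_world"])
    W=P@T[:3,:3].T+T[:3,3]; W[z==0]=np.nan
    return W
def proj(c,X):
    X=np.atleast_2d(X); T=c["camera_from_world"]; p=X@T[:3,:3].T+T[:3,3]
    s=np.stack([p[:,0],-p[:,1]],-1)/(-p[:,2:]); r2=(s**2).sum(1,keepdims=True); s=s*(1+c["k1"]*r2)
    return s*[c["fx"],c["fy"]]+[c["cx"],c["cy"]]
def hsv(c): return cv2.cvtColor(c["img"],cv2.COLOR_BGR2HSV)
def comps(m,mn=15):
    n,l,s,ce=cv2.connectedComponentsWithStats(m.astype(np.uint8),connectivity=8)
    return [(l==i,s[i],ce[i]) for i in range(1,n) if s[i,4]>=mn]
E
python3 - <<'E'
from h import *
for n in("top","side"):
    c=pickle.load(open(n+"0.pkl","rb")); W=cloud(c); H=hsv(c); h,s,v=H[...,0],H[...,1],H[...,2]
    for nm,m in dict(red=((h<6)|(h>174))&(s>150),blue=(h>100)&(h<130)&(s>120),yel=(h>18)&(h<32)&(s>130),blk=(v<40)).items():
        for k,st,ce in comps(m):
            p=W[k]; p=p[~np.isnan(p[:,0])]
            if len(p)<5: continue
            print(n,nm,st[4],ce.round(1),np.median(p,0).round(4),"zmax",np.percentile(p[:,2],[5,95]).round(4))
    a=(slice(140,230),slice(140,370)) if n=="top" else (slice(130,260),slice(180,400))
    cv2.imwrite(f"pics/{n}crop.png",cv2.resize(c["img"][a],None,fx=3.4,fy=3.4,interpolation=cv2.INTER_CUBIC))
E
```

```text
top red 50 [196.3 170.8] [0.5    0.1933 0.1173] zmax [0.1003 0.1225]
top blue 367 [295.4 166.1] [ 0.5326 -0.1369  0.0873] zmax [0.0791 0.1245]
top blue 156 [263.1 170.4] [ 0.524  -0.0307  0.0351] zmax [0.0274 0.0613]
top blue 157 [284.9 208.7] [ 0.3937 -0.1081  0.0344] zmax [0.0272 0.0615]
top yel 108 [292.3  83.8] [ 0.8521 -0.1284  0.0357] zmax [0.0271 0.0419]
top yel 15 [ 55.8 110.9] [0.7031 0.6987 0.1076] zmax [0.102  0.1111]
top yel 56 [329.8 170.6] [ 0.5294 -0.2605  0.0666] zmax [0.0164 0.0742]
top yel 65 [335.2 170.6] [ 0.5291 -0.2784  0.0682] zmax [0.0604 0.0748]
top blk 910 [ 25.8 119.3] [0.6849 0.8224 0.1128] zmax [0.0845 0.1381]
top blk 1567 [ 67.2 146.7] [0.57   0.6297 0.0759] zmax [0.0101 0.1339]
top blk 3033 [473.4 211.8] [ 0.5318 -1.2476 -0.6785] zmax [-0.7396  0.105 ]
top blk 1342 [473.1 127.6] [ 0.7202 -0.8048  0.069 ] zmax [0.0128 0.1151]
top blk 52 [315.6 121.7] [ 0.6784 -0.2033  0.1377] zmax [0.0219 0.1567]
top blk 31 [  1.8 133.4] [ 0.8489  1.3311 -0.7168] zmax [-0.7409 -0.6954]
top blk 31 [299.4 141. ] [ 0.6347 -0.1553  0.0469] zmax [0.0385 0.0597]
top blk 60 [17
[... 2740 characters left out ...]
 [0.1356 0.578  0.046 ] zmax [0.0062 0.0811]
side blk 117 [122.2 151.2] [0.2974 0.5742 0.0394] zmax [0.0049 0.0577]
side blk 724 [ 29.3 191. ] [-0.1304 -0.0452  0.3324] zmax [0.2643 0.3901]
side blk 25 [130.6 177.5] [0.0846 0.0007 0.2581] zmax [0.2543 0.2601]
side blk 39 [ 92.2 183.1] [-0.0022 -0.0017  0.2789] zmax [0.2779 0.2802]
side blk 33 [ 67.1 203.7] [-0.0671 -0.0219  0.2639] zmax [0.2604 0.2741]
side blk 2438 [ 58.5 255.9] [-0.0988 -0.0597  0.1822] zmax [0.015  0.2592]
side blk 62 [137.1 229.5] [ 0.0541 -0.05    0.1563] zmax [0.1296 0.1877]
side blk 40 [131.1 252.8] [ 0.0305 -0.0632  0.1085] zmax [0.0901 0.1127]
side blk 136 [ 90.2 292.3] [-0.0746 -0.0473  0.0394] zmax [0.0157 0.0785]
```

View pics/topcrop.png

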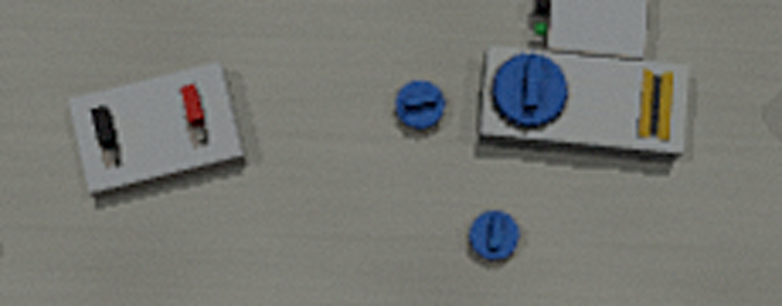

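View pics/sidecrop.png

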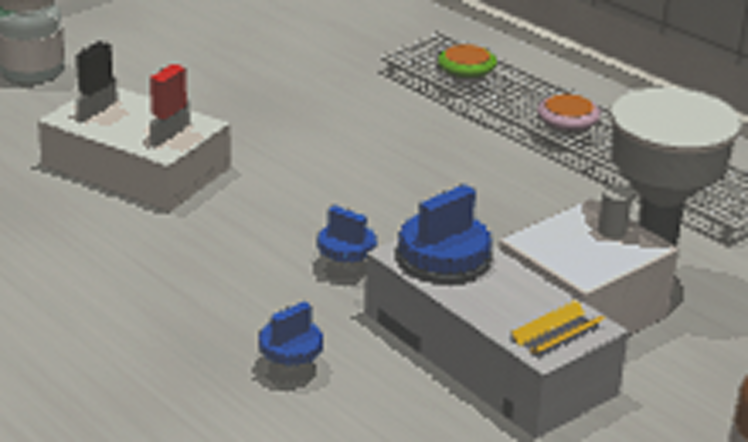

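The crops confirm that the big ribbed cap on the collar is the target. The two small caps lie on the table. The red blade is in the caddy slot nearer the depositor. Next I'll fit precise poses.

```bash
cat > fit.py <<'E'
from h import *
def rect(W,m):
    p=W[m][:,:2]; p=p[~np.isnan(p[:,0])]
    return p
if __name__=="__main__":
  for n in("top","side"):
    c=pickle.load(open(n+"0.pkl","rb")); W=cloud(c); H=hsv(c); h,s,v=[H[...,i].astype(int) for i in range(3)]
    X,Y,Z=W[...,0],W[...,1],W[...,2]
    def roi(x0,x1,y0,y1,z0,z1): return (X>x0)&(X<x1)&(Y>y0)&(Y<y1)&(Z>z0)&(Z<z1)
    # table plane check
    m=roi(.35,.45,0,.1,-.03,.03); print(n,"table z",np.median(Z[m]))
    for nm,m in dict(caddy=roi(.38,.6,.12,.36,.043,.057),dep=roi(.42,.62,-.36,-.06,.056,.072),
                     redtop=roi(.45,.55,.15,.24,.108,.13)&((h<8)|(h>172))&(s>110),
                     blktop=roi(.43,.53,.24,.32,.108,.13)&(v<80),
                     wing=roi(.48,.58,-.2,-.08,.11,.135)&(h>100)&(h<130)&(s>90),
                     disc=roi(.45,.6,-.22,-.06,.077,.135)&(h>100)&(h<130)&(s>90),
                     yel=roi(.45,.6,-.33,-.22,.05,.085)&(h>15)&(h<35)&(s>100)).items():
        k=max(comps(m,3),key=lambda t:t[1][4])[0] if nm!="yel" else m
        p=W[k]; r=cv2.minAreaRect((p[:,:2]*1000).astype(np.float32))
        d=p[:,:2]-p[:,:2].mean(0); ev,V=np.linalg.eigh(d.T@d); 
        print(nm,k.sum(),"rect c",np.round(r[0],1),"size",np.round(r[1],1),"ang",round(r[2],1),"mean",(p.mean(0)*1000).round(1),"pca",round(np.degrees(np.arctan2(V[1,1],V[0,1])),1),"zmed",round(np.median(p[:,2])*1000,1))
E
python3 fit.py
```

```text
top table z 0.00029530008464595525
caddy 1084 rect c [491.4 237.3] size [102.3 160.7] ang 15.7 mean [489.6 236.7  50.2] pca 107.9 zmed 50.4
dep 1200 rect c [ 550.  -198.9] size [209.3 131.9] ang 86.0 mean [ 534.5 -211.6   63.9] pca 88.1 zmed 63.6
redtop 48 rect c [503.2 193.4] size [34.9 14.8] ang 16.5 mean [502.9 193.3 117.7] pca -162.3 zmed 117.8
blktop 54 rect c [478.9 280. ] size [38.  15.5] ang 16.7 mean [478.1 279.6 117.4] pca -164.2 zmed 117.5
wing 63 rect c [ 534.3 -137.8] size [14.  48.4] ang 89.5 mean [ 533.  -137.9  122.1] pca 176.4 zmed 122.0
disc 355 rect c [ 535.2 -139.2] size [70.3 72.1] ang 1.8 mean [ 532.8 -137.6   93.3] pca 113.2 zmed 87.6
yel 124 rect c [ 529.2 -270.1] size [31.8 69.7] ang 85.5 mean [ 528.8 -270.6   67.5] pca 175.6 zmed 67.8
side table z -0.0009359262622653519
caddy 646 rect c [485.5 237. ] size [106.2 165.8] ang 16.0 mean [479.6 224.5  48.8] pca 112.5 zmed 48.8
dep 1664 rect c [ 551.4 -201.2] size [211.2 144. ] ang 86.1 mean [ 536.2 -222.4   63.3] pca 98.6 zmed 61.8
redtop 39 rect c [497.  192.2] size [34.5 17.3] ang 6.0 mean [497.9 189.9 114. ] pca -167.6 zmed 115.1
blktop 35 rect c [473.  276.5] size [35.1 16.4] ang 17.3 mean [472.8 276.2 114. ] pca -163.0 zmed 114.1
wing 87 rect c [ 531.8 -142.3] size [17.6 49.9] ang 85.4 mean [ 530.  -143.9  118.1] pca 178.1 zmed 119.1
disc 403 rect c [ 525.4 -145.4] size [63.8 71.8] ang 36.3 mean [ 526.2 -149.2   94.9] pca 156.0 zmed 86.7
yel 158 rect c [ 526.2 -265.9] size [39.7 79.3] ang 87.5 mean [ 524.4 -266.1   64.7] pca 177.9 zmed 64.9
```

```bash
cat > fit2.py <<'E'
from h import *
from scipy.optimize import least_squares
def box(cx,cy,yaw,ex,ey,z0,z1):
    a=np.radians(yaw);R=np.array([[np.cos(a),-np.sin(a)],[np.sin(a),np.cos(a)]])
    q=np.array([[-1,-1],[1,-1],[1,1],[-1,1]])*[ex/2,ey/2]@R.T+[cx,cy]
    return np.vstack([np.c_[q,np.full(4,z0)],np.c_[q,np.full(4,z1)]])
def hull(c,P):
    return cv2.convexHull(proj(c,P).astype(np.float32)).reshape(-1,2)
def soft(c,P,S=8):
    # antialiased silhouette
    img=np.zeros(c["img"].shape[:2],np.uint8)
    q=np.round((hull(c,P))*256).astype(np.int32)
    cv2.fillConvexPoly(img,q,255,cv2.LINE_AA,8)
    return cv2.GaussianBlur(img.astype(float)/255,(0,0),1)
E
python3 - <<'E'
from fit2 import *
cs={n:pickle.load(open(n+"0.pkl","rb")) for n in("top","side")}
for n,c in cs.items(): print(n,"cam",np.linalg.inv(c["camera_from_world"])[:3,3].round(3))
def fit(n,mask,P,x0):
    M=cv2.GaussianBlur(mask.astype(float),(0,0),1); c=cs[n]
    f=lambda x:(soft(c,P(x))-M).ravel()
    s=least_squares(f,x0,x_scale=[.002,.002,1][:len(x0)],diff_step=[3e-3,3e-3,1e-1] if len(x0)==3 else [3e-3]*2)
    return s.x,s.cost
for n,c in cs.items():
    W=cloud(c);H=hsv(c);h,s,v=[H[...,i].astype(int) for i in range(3)];X,Y,Z=W[...,0],W[...,1],W[...,2]
    R=(X>.44)&(X<.56)&(Y>.14)&(Y<.25)&(Z>.06)&((h<8)|(h>172))&(s>110)
    R=max(comps(R,3),key=lambda t:t[1][4])[0]
    print(n,"red",fit(n,R,lambda x:box(x[0],x[1],x[2],.036,.016,.075,.117),[.500,.192,16.]))
    B=(X>.42)&(X<.54)&(Y>.24)&(Y<.33)&(Z>.075)&(v<70)
    B=max(comps(B,3),key=lambda t:t[1][4])[0]
    print(n,"blk",fit(n,B,lambda x:box(x[0],x[1],x[2],.036,.016,.075,.117),[.476,.279,16.]))
    # caddy silhouette by z
    C=(X>.36)&(X<.62)&(Y>.12)&(Y<.36)&(Z>.012)
    C=cv2.morphologyEx(C.astype(np.uint8),cv2.MORPH_CLOSE,np.ones((3,3)))>0
    if n=="top": print(n,"caddy",fit(n,C,lambda x:box(x[0],x[1],x[2],.1,.16,0.0,.05),[.489,.237,16.]))
    D=(h>100)&(h<130)&(s>80)&(X>.45)&(X<.62)&(Y>-.24)&(Y<-.06)&(Z>.06)
    t=np.linspace(0,2*np.pi,60)
    def cap(x):
        d=np.c_[.036*np.cos(t)+x[0],.036*np.sin(t)+x[1]]
        return np.vstack([np.c_[d,np.full(60,.07)],np.c_[d,np.full(60,.086)]])
    def f2(x):
        return np.maximum(soft(c,cap(x)),soft(c,box(x[0],x[1],x[2],.05,.014,.086,.122)))
    M=cv2.GaussianBlur(D.astype(float),(0,0),1)
    s_=least_squares(lambda x:(f2(x)-M).ravel(),[.532,-.139,-4.],x_scale=[.002,.002,1],diff_step=[3e-3,6e-3,.2]);print(n,"cap",s_.x,s_.cost)
    Yl=(X>.45)&(X<.6)&(Y>-.33)&(Y<-.22)&(h>15)&(h<35)&(s>100)
    Yl=cv2.morphologyEx(Yl.astype(np.uint8),cv2.MORPH_CLOSE,np.ones((5,5)))>0
    px=np.argwhere(Yl)[:,::-1]; print("yel px",px.mean(0), "proj(.53,-.2695,.067)",proj(c,[.53,-.2695,.067]))
E
```

```text
top cam [0.167 0.013 1.676]
side cam [-0.263 -0.865  0.771]
top red (array([ 0.50551582,  0.19508119, 26.73703093]), np.float64(6.18160631008299))
top blk (array([ 0.48019291,  0.28191181, 26.76501926]), np.float64(4.796515074277224))
top caddy (array([ 0.49271428,  0.23884291, 15.67374762]), np.float64(19.515782756218048))
top cap [ 0.535841   -0.13949286 -4.        ] 2.6300999651171058
yel px [332.64912281 170.14035088] proj(.53,-.2695,.067) [[332.49530543 169.86087008]]
side red (array([ 0.50100521,  0.19412112, 37.09069103]), np.float64(4.624053953315885))
side blk (array([ 0.47467545,  0.27859655, 33.71818949]), np.float64(4.496927325697797))
side cap [ 0.53365848 -0.14019147  8.96541431] 10.42108917611109
yel px [342.725 225.795] proj(.53,-.2695,.067) [[344.9120491  224.50225809]]
```

```bash
cat > plan.py <<'E'
# plan.py x y z yaw [opening]: print rows from measured pose to the target (tool down)
import sys,numpy as np
from scipy.spatial.transform import Rotation as Ro
from plant import r
def plan(p,e,tp,yaw,vmax=.038,wmax=7.9):
    tp=np.array(tp); p=np.array(p); R=Ro.from_euler("xyz",e,degrees=True); T=Ro.from_euler("xyz",[180,0,yaw],degrees=True)
    w=(R.inv()*T).as_rotvec(degrees=True); n=int(max(np.ceil(np.linalg.norm(tp-p)/vmax),np.ceil(np.linalg.norm(w)/wmax),1))
    rows=[]
    d=(tp-p)/n
    for i in range(n):
        s=R.inv().apply(d); rows.append([(s/.04).round(2).tolist(),(w/n/8).round(2).tolist()])
        R=R*Ro.from_rotvec(w/n,degrees=True)
    return rows
if __name__=="__main__":
    a=list(map(float,sys.argv[1:])); s=r.get_state()
    print("now",s["time_s"],s["tcp_pos"].round(4),s["eef_rot"].round(2),"F",s["contact_force"].round(1),"g",round(s["gripper_width"]*1000,1),"j",s["joints"].round(0))
    if len(a)>=4:
        for k in plan(s["tcp_pos"],s["eef_rot"],a[:3],a[3],*(a[4:])): print(k)
E
python3 - <<'E'
from h import *
c=pickle.load(open("top0.pkl","rb"));W=cloud(c);X,Y,Z=W[...,0],W[...,1],W[...,2]
m=(X>.4)&(X<.62)&(Y>-.5)&(Y<-.33)&(Z>.02)
print("oil",W[m].mean(0),W[m].max(0),W[m].min(0))
m=(X>.58)&(X<.9)&(Y>-.3)&(Y<-.05)
for x in np.arange(.58,.8,.02):
    k=m&(abs(X-x)<.01); print(round(x,2),np.nanmax(Z[k]).round(3),end=" ")
E
python3 plan.py .503 .194 .22 -164
```

```text
oil [ 0.51799358 -0.45303626  0.11708643] [ 0.55904754 -0.43185737  0.19705313] [ 0.40036814 -0.49732797  0.02029643]
0.58 0.082 0.6 0.082 0.62 0.08 0.64 0.114 0.66 0.164 0.68 0.172 0.7 0.174 0.72 0.172 0.74 0.171 0.76 0.17 0.78 0.166 0.8 0.011 now 0.1 [0.1642 0.6543 0.2427] [ 1.7991e+02 -1.0000e-02 -1.4090e+01] F [-0.   0.3  0.5] g 87.4 j [ 92.  21.   1.  -0. -70. -17.]
[[0.58, 0.48, 0.03], [0.0, -0.0, 0.99]]
[[0.64, 0.39, 0.03], [0.0, -0.0, 0.99]]
[[0.69, 0.3, 0.03], [0.0, -0.0, 0.99]]
[[0.72, 0.21, 0.03], [0.0, -0.0, 0.99]]
[[0.74, 0.1, 0.03], [0.0, -0.0, 0.99]]
[[0.75, 0.0, 0.03], [0.0, -0.0, 0.99]]
[[0.75, -0.1, 0.03], [0.0, -0.0, 0.99]]
[[0.72, -0.2, 0.03], [0.0, -0.0, 0.99]]
[[0.69, -0.3, 0.03], [0.0, -0.0, 0.99]]
[[0.64, -0.39, 0.03], [0.0, -0.0, 0.99]]
[[0.58, -0.48, 0.03], [0.0, -0.0, 0.99]]
[[0.51, -0.55, 0.03], [0.0, -0.0, 0.99]]
[[0.43, -0.62, 0.03], [0.0, -0.0, 0.99]]
[[0.34, -0.67, 0.03], [0.0, -0.0, 0.99]]
[[0.25, -0.71, 0.03], [0.0, -0.0, 0.99]]
[[0.15, -0.74, 0.03], [0.0, -0.0, 0.99]]
[[0.04, -0.75, 0.03], [0.0, -0.0, 0.99]]
[[-0.06, -0.75, 0.03], [0.0, -0.0, 0.99]]
[[-0.16, -0.73, 0.03], [0.0, -0.0, 0.99]]
```

{"op": "apply_moves", "data": {
  "targets": [
    [[0.58,0.48,0],[0,0,1],87],
    [[0.64,0.39,0],[0,0,1],87],
    [[0.69,0.3,0],[0,0,1],87],
    [[0.72,0.21,0],[0,0,1],87],
    [[0.74,0.1,0],[0,0,1],87]
  ]
}}

```text
time_s: 0.6
tcp_pos: [0.252, 0.53, 0.2389]
eef_rot: [179.7, -0.3, -55.2]
contact_force: [0.2, 0.5, -0.1]
gripper_width: 0.0871
```

{"op": "apply_moves", "data": {
  "targets": [
    [[0.75,0,0],[0,0,1],87],
    [[0.75,-0.1,0],[0,0,1],87],
    [[0.72,-0.2,0],[0,0,1],87],
    [[0.69,-0.3,0],[0,0,1],87],
    [[0.64,-0.4,0],[0,0,1],87]
  ]
}}

```text
time_s: 1.1
tcp_pos: [0.3379, 0.3983, 0.2381]
eef_rot: [179.9, -0.6, -96.9]
contact_force: [-0.1, 1.1, -0.3]
gripper_width: 0.0869
```

```bash
python3 plan.py .503 .194 .20 -164
```

```text
now 1.1 [0.3379 0.3983 0.2381] [179.92  -0.6  -96.94] F [-0.1  1.1 -0.3] g 86.9 j [ 71.   7. -19.   0. -65. -78.]
[[0.51, -0.52, 0.11], [-0.0, -0.01, 0.93]]
[[0.43, -0.59, 0.11], [-0.0, -0.01, 0.93]]
[[0.36, -0.64, 0.11], [-0.0, -0.01, 0.93]]
[[0.27, -0.68, 0.11], [-0.0, -0.01, 0.93]]
[[0.18, -0.71, 0.11], [-0.0, -0.01, 0.93]]
[[0.09, -0.72, 0.11], [-0.0, -0.01, 0.93]]
[[-0.01, -0.73, 0.11], [-0.0, -0.01, 0.93]]
[[-0.1, -0.72, 0.11], [-0.0, -0.01, 0.93]]
[[-0.19, -0.7, 0.11], [-0.0, -0.01, 0.93]]
```

{"op": "apply_moves", "data": {
  "targets": [
    [[0.51,-0.52,0.1],[0,0,0.95],87],
    [[0.43,-0.59,0.1],[0,0,0.95],87],
    [[0.36,-0.64,0.1],[0,0,0.95],87],
    [[0.27,-0.68,0.1],[0,0,0.95],87],
    [[0.18,-0.71,0.1],[0,0,0.95],87]
  ]
}}

```text
time_s: 1.6
tcp_pos: [0.4302, 0.2768, 0.2183]
eef_rot: [-179.7, -0.5, -136.6]
contact_force: [0.2, 0.4, 1.2]
gripper_width: 0.087
```

{"op": "apply_moves", "data": {
  "targets": [
    [[0.1,-0.72,0.1],[0,0,0.95],87],
    [[0,-0.73,0.1],[0,0,0.95],87],
    [[-0.1,-0.72,0.1],[0,0,0.95],87],
    [[-0.2,-0.7,0.1],[0,0,0.95],87],
    [[0,0,0],[0,0,0],87]
  ]
}}

```text
time_s: 2.1
tcp_pos: [0.5001, 0.1745, 0.2005]
eef_rot: [-179.4, -0.5, -168.7]
contact_force: [0.7, 0.7, -0.2]
gripper_width: 0.0873
```

```bash
python3 plan.py .503 .194 .19 -164
```

```text
now 2.1 [0.5001 0.1745 0.2005] [-179.39   -0.5  -168.68] F [ 0.7  0.7 -0.2] g 87.3 j [  41.    9.  -21.    0.  -61. -120.]
[[-0.17, 0.47, 0.26], [-0.07, -0.07, -0.58]]
```

{"op": "apply_moves", "data": {
  "targets": [
    [[-0.17,0.47,0.26],[-0.07,-0.07,-0.58],87],
    [[0,0,0],[0,0,0],87]
  ]
}}

```text
time_s: 2.3
tcp_pos: [0.5032, 0.1933, 0.1891]
eef_rot: [-180.0, 0.0, -164.0]
contact_force: [-0.9, -0.0, -0.3]
gripper_width: 0.0871
```

```bash
python3 plan.py .503 .194 .14 -164; python3 - <<'E'
from h import *; from plant import r
for n,a in(("top",(slice(120,220),slice(140,260))),("side",(slice(80,210),slice(160,280)))):
    c=r.capture(n); pickle.dump(c,open(n+"1.pkl","wb")); cv2.imwrite(f"pics/{n}1.png",cv2.resize(c["img"][a],None,fx=4.5,fy=4.5,interpolation=cv2.INTER_CUBIC))
    s=r.get_state()
    print(n,proj(c,s["tcp_pos"]+[0,0,-.017]))
E
```

```text
now 2.3 [0.5032 0.1933 0.1891] [-179.98    0.   -164.  ] F [-0.9 -0.  -0.3] g 87.1 j [  42.   10.  -21.    0.  -59. -116.]
[[0.0, 0.01, 0.61], [-0.0, 0.0, -0.0]]
[[0.0, 0.01, 0.61], [-0.0, 0.0, -0.0]]
top [[194.60058831 166.35160784]]
side [[229.1179287  134.14800475]]
```

View pics/side1.png

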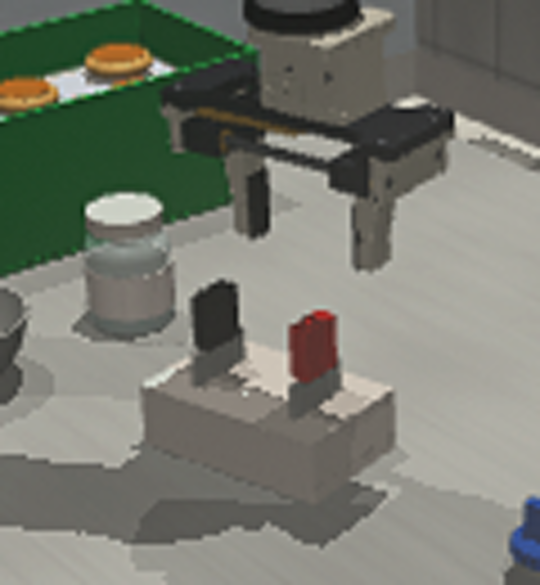

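View pics/top1.png

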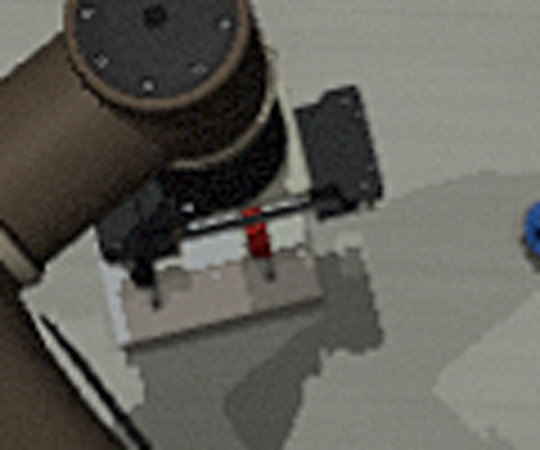

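The side view shows the open fingers (crop 250,190 and 370,230) straddling the red handle (crop 315,345). The black handle is clear on the outside, so I'm descending.

{"op": "apply_moves", "data": {
  "targets": [
    [[0,0.01,0.6],[0,0,0],70],
    [[0,0,0.6],[0,0,0],70],
    [[0,0,0.55],[0,0,0],70],
    [[0,0,0.4],[0,0,0],70],
    [[0,0,0.2],[0,0,0],70]
  ]
}}

```text
time_s: 2.9
tcp_pos: [0.5041, 0.1948, 0.0979]
eef_rot: [179.9, 0.4, -164.2]
contact_force: [-0.0, 0.8, -0.2]
gripper_width: 0.0701
```

```bash
python3 plan.py .5035 .194 .095 -164
```

```text
now 2.9 [0.5041 0.1948 0.0979] [ 179.94    0.42 -164.16] F [-0.   0.8 -0.2] g 70.1 j [  42.   16.  -27.    0.  -46. -116.]
[[0.02, -0.02, 0.07], [0.01, 0.05, -0.02]]
```

{"op": "apply_moves", "data": {
  "targets": [
    [[0.02,-0.02,0.07],[0,0.05,0],40],
    [[0,0,0],[0,0,0],22],
    [[0,0,0],[0,0,0],5],
    [[0,0,0],[0,0,0],5],
    [[0,0,0],[0,0,0],5]
  ],
  "squeeze": 25
}}

```text
time_s: 3.4
tcp_pos: [0.5042, 0.1945, 0.0973]
eef_rot: [179.9, 0.1, -164.1]
contact_force: [0.5, 0.1, -0.1]
gripper_width: 0.0357
```

{"op": "apply_moves", "data": {
  "targets": [
    [[0,0,0],[0,0,0],5],
    [[0,0,0],[0,0,0],5]
  ]
}}

```text
time_s: 3.6
tcp_pos: [0.5046, 0.1948, 0.0981]
eef_rot: [179.9, 0.2, -164.1]
contact_force: [-0.4, -0.5, 0.4]
gripper_width: 0.0193
```

```bash
python3 plan.py .5035 .194 .095 -164
```

```text
now 3.6 [0.5046 0.1948 0.0981] [ 179.88    0.19 -164.14] F [-0.4 -0.5  0.4] g 19.3 j [  42.   16.  -27.   -0.  -47. -116.]
[[0.03, -0.01, 0.08], [0.01, 0.02, -0.02]]
```

{"op": "apply_moves", "data": {
  "targets": [
    [[0,0,0],[0,0,0],5],
    [[0,0,0],[0,0,0],5],
    [[0,0,0],[0,0,0],5]
  ]
}}

```text
time_s: 3.9
tcp_pos: [0.5045, 0.1948, 0.0982]
eef_rot: [179.9, 0.2, -164.1]
contact_force: [1.0, 0.0, 0.6]
gripper_width: 0.0157
```

{"op": "apply_moves", "data": {
  "targets": [
    [[0,0,-0.15],[0,0,0],5],
    [[0,0,-0.25],[0,0,0],5],
    [[0,0,-0.4],[0,0,0],5],
    [[0,0,-0.5],[0,0,0],5],
    [[0,0,-0.5],[0,0,0],5]
  ]
}}

```text
time_s: 4.4
tcp_pos: [0.5023, 0.1936, 0.1713]
eef_rot: [180.0, -0.2, -164.2]
contact_force: [0.3, 0.2, -1.7]
gripper_width: 0.0156
```

{"op": "apply_moves", "data": {
  "targets": [
    [[0,0,-0.6],[0,0,0],5],
    [[0,0,-0.6],[0,0,0],5],
    [[0,0,-0.4],[0,0,0],5],
    [[0,0,0],[0,0,0],5]
  ]
}}

```text
time_s: 4.8
tcp_pos: [0.503, 0.1933, 0.244]
eef_rot: [179.9, 0.1, -164.2]
contact_force: [0.4, -0.1, -1.6]
gripper_width: 0.0158
```

```bash
python3 plan.py .528 -.2695 .225 -184; python3 - <<'E'
from h import *; from plant import r
for n,a in(("top",(slice(120,220),slice(140,260))),("side",(slice(50,180),slice(160,280)))):
    c=r.capture(n); pickle.dump(c,open(n+"2.pkl","wb")); cv2.imwrite(f"pics/{n}2.png",cv2.resize(c["img"][a],None,fx=4.5,fy=4.5,interpolation=cv2.INTER_CUBIC))
E
```

```text
now 4.8 [0.503  0.1933 0.244 ] [ 1.7991e+02  1.3000e-01 -1.6417e+02] F [ 0.4 -0.1 -1.6] g 15.8 j [  42.    8.  -17.   -0.  -66. -116.]
[[0.2, -0.87, 0.03], [0.0, 0.0, 0.19]]
[[0.17, -0.87, 0.03], [0.0, 0.0, 0.19]]
[[0.15, -0.88, 0.03], [0.0, 0.0, 0.19]]
[[0.13, -0.88, 0.04], [0.0, 0.0, 0.19]]
[[0.1, -0.89, 0.04], [0.0, 0.0, 0.19]]
[[0.08, -0.89, 0.04], [0.0, 0.0, 0.19]]
[[0.06, -0.89, 0.04], [0.0, 0.0, 0.19]]
[[0.03, -0.89, 0.04], [0.0, 0.0, 0.19]]
[[0.01, -0.89, 0.04], [0.0, 0.0, 0.19]]
[[-0.02, -0.89, 0.04], [0.0, 0.0, 0.19]]
[[-0.04, -0.89, 0.04], [0.0, 0.0, 0.19]]
[[-0.06, -0.89, 0.04], [0.0, 0.0, 0.19]]
[[-0.09, -0.89, 0.04], [0.0, 0.0, 0.19]]
```

View pics/side2.png

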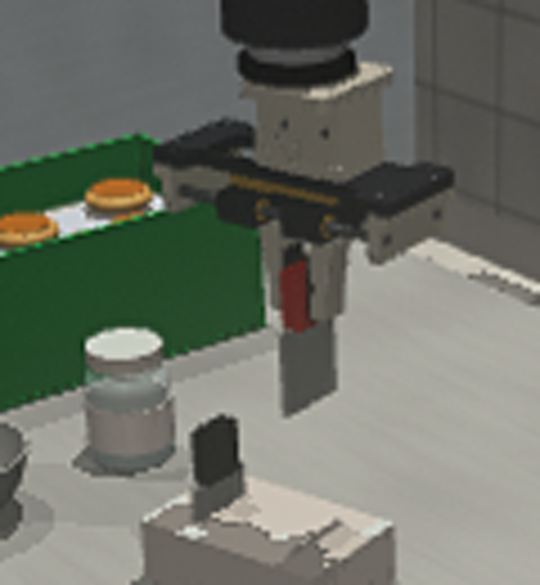

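{"op": "apply_moves", "data": {
  "targets": [
    [[0.2,-0.87,0],[0,0,0.19],5],
    [[0.17,-0.87,0],[0,0,0.19],5],
    [[0.15,-0.88,0],[0,0,0.19],5],
    [[0.13,-0.88,0],[0,0,0.19],5],
    [[0.1,-0.89,0],[0,0,0.19],5]
  ]
}}

```text
time_s: 5.4
tcp_pos: [0.5081, 0.0118, 0.2346]
eef_rot: [-179.9, -0.7, -171.7]
contact_force: [0.8, -0.2, -2.4]
gripper_width: 0.0157
```

{"op": "apply_moves", "data": {
  "targets": [
    [[0.08,-0.89,0],[0,0,0.19],5],
    [[0.06,-0.89,0],[0,0,0.19],5],
    [[0.03,-0.89,0],[0,0,0.19],5],
    [[0.01,-0.89,0],[0,0,0.19],5],
    [[-0.02,-0.89,0],[0,0,0.19],5]
  ]
}}

```text
time_s: 5.9
tcp_pos: [0.5128, -0.1737, 0.2279]
eef_rot: [-179.8, -1.3, -179.6]
contact_force: [1.2, 0.7, -1.8]
gripper_width: 0.0159
```

```bash
python3 plan.py .528 -.2695 .22 -184
```

```text
now 5.9 [ 0.5128 -0.1737  0.2279] [-179.83   -1.32 -179.63] F [ 1.2  0.7 -1.8] g 15.9 j [  2.   9. -17.   0. -65. -92.]
[[-0.12, -0.8, 0.07], [-0.01, -0.05, 0.18]]
[[-0.14, -0.8, 0.07], [-0.01, -0.05, 0.18]]
[[-0.16, -0.79, 0.07], [-0.01, -0.05, 0.18]]
```

{"op": "apply_moves", "data": {
  "targets": [
    [[-0.12,-0.8,0.07],[0,-0.05,0.18],5],
    [[-0.14,-0.8,0.07],[0,-0.05,0.18],5],
    [[-0.16,-0.79,0.07],[0,-0.05,0.18],5],
    [[0,0,0],[0,0,0],5],
    [[0,0,0],[0,0,0],5]
  ]
}}

```text
time_s: 6.4
tcp_pos: [0.5228, -0.2773, 0.2103]
eef_rot: [-179.9, -0.9, 175.5]
contact_force: [-1.7, 0.6, -0.9]
gripper_width: 0.0161
```

```bash
python3 plan.py .528 -.2695 .19 -184
```

```text
now 6.4 [ 0.5228 -0.2773  0.2103] [-179.88   -0.86  175.47] F [-1.7  0.6 -0.9] g 16.1 j [ -9.  15. -12.   0. -64. -86.]
[[-0.12, 0.21, 0.5], [-0.01, -0.11, -0.07]]
```

{"op": "apply_moves", "data": {
  "targets": [
    [[-0.12,0.21,0.5],[0,-0.11,-0.07],5],
    [[0,0,0],[0,0,0],5]
  ]
}}

```text
time_s: 6.6
tcp_pos: [0.5268, -0.2683, 0.1879]
eef_rot: [-179.9, -0.1, 176.0]
contact_force: [-0.2, 0.1, -2.2]
gripper_width: 0.0159
```

```bash
python3 plan.py .528 -.2695 .175 -184; python3 - <<'E'
from h import *; from plant import r
for n,a in(("top",(slice(110,210),slice(250,390))),("side",(slice(130,270),slice(260,400)))):
    c=r.capture(n); pickle.dump(c,open(n+"3.pkl","wb")); cv2.imwrite(f"pics/{n}3.png",cv2.resize(c["img"][a],None,fx=4.2,fy=4.2,interpolation=cv2.INTER_CUBIC))
E
```

```text
now 6.6 [ 0.5268 -0.2683  0.1879] [-1.7993e+02 -1.4000e-01  1.7604e+02] F [-0.2  0.1 -2.2] g 15.9 j [ -8.  15. -15.   0. -60. -86.]
[[-0.03, -0.03, 0.32], [-0.01, -0.02, 0.0]]
```

View pics/side3.png

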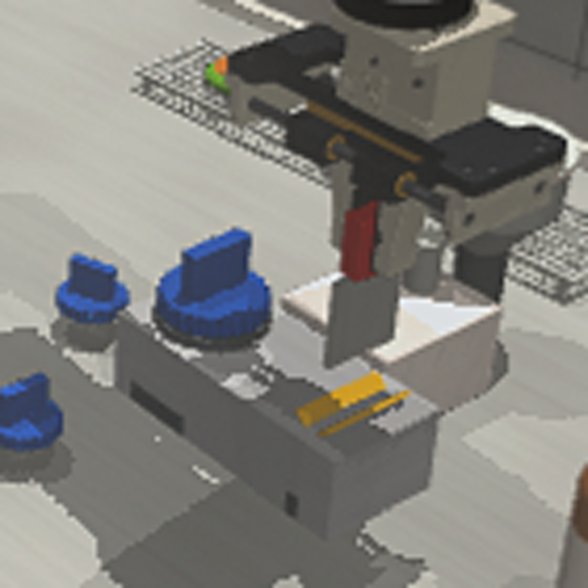

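View pics/top3.png

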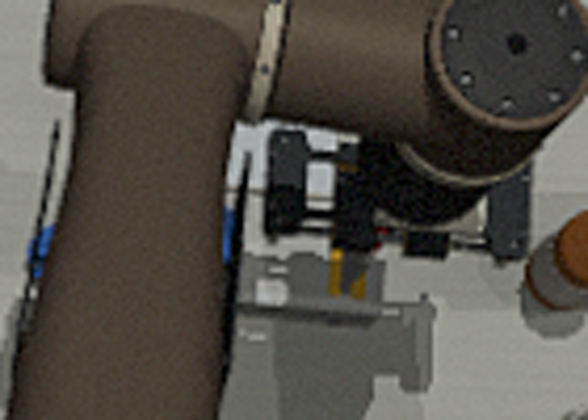

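```bash
python3 - <<'E'
from h import *
c=pickle.load(open("side3.pkl","rb"))
a=np.radians(-4);ux=np.array([np.cos(a),np.sin(a),0]);uy=np.array([-np.sin(a),np.cos(a),0])
t=np.array([.5268,-.2683,.1879]); b=t+[0,0,-.079]
s=np.array([.528,-.2695,.062])
img=cv2.resize(c["img"][130:270,260:400],None,fx=5,fy=5,interpolation=cv2.INTER_CUBIC)
q=lambda P:np.round((proj(c,P)-[260,130]+.5)*5).astype(int)[0].tolist()
B=[b-.028*ux,b+.028*ux,b+.028*ux+[0,0,.06],b-.028*ux+[0,0,.06]]
cv2.polylines(img,[np.array([q(p) for p in B])],True,(0,255,0),1)
for k in(-.005,.005): cv2.line(img,q(s-.032*ux+k*uy),q(s+.032*ux+k*uy),(255,0,255),1)
for x,y in((-46,-103.5),(46,-103.5),(-46,103.5)): cv2.circle(img,q(s+[0,0,0]+uy*.065+ux*x/1000+uy*y/1000),3,(0,0,255),1)
cv2.imwrite("pics/side3o.png",img[:700,:700][150:,150:])
E
```

```text
(no output)
```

View pics/side3o.png

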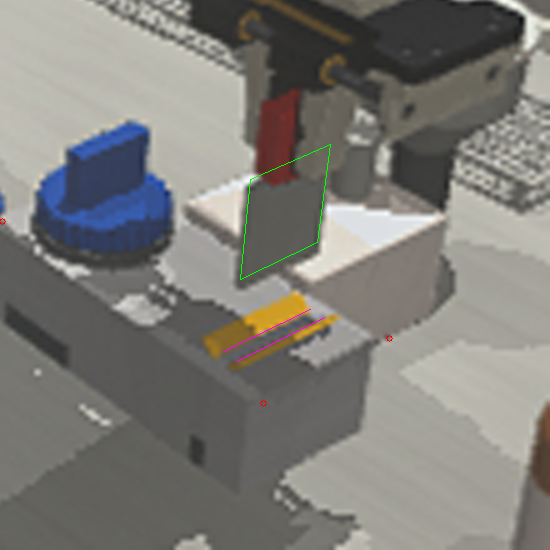

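```bash
cat > ov.py <<'E'
import sys
from h import *
# ov.py pkl u0 v0 u1 v1 scale out sx sy yaw
def ov(pk,u0,v0,u1,v1,S,out,sx,sy,yaw):
    c=pickle.load(open(pk,"rb"));a=np.radians(yaw);ux=np.array([np.cos(a),np.sin(a),0]);uy=np.array([-np.sin(a),np.cos(a),0])
    s=np.array([sx,sy,.062]); o=s+.065*uy
    img=cv2.resize(c["img"][v0:v1,u0:u1],None,fx=S,fy=S,interpolation=cv2.INTER_NEAREST)
    q=lambda P:np.round((proj(c,P)-[u0,v0]+.5)*S).astype(int)[0].tolist()
    for k in(-.005,.005): cv2.line(img,q(s-.032*ux+k*uy),q(s+.032*ux+k*uy),(255,0,255),1)
    cv2.polylines(img,[np.array([q(o+ux*x+uy*y) for x,y in((-.046,-.1035),(.046,-.1035),(.046,.1035),(-.046,.1035))])],True,(0,0,255),1)
    cv2.line(img,q(o-.046*ux-.1035*uy),q(o-.046*ux-.1035*uy-[0,0,.062]),(0,0,255),1)
    p=o+.065*uy+[0,0,.008]; t=np.linspace(0,2*np.pi,40)
    cv2.polylines(img,[np.array([q(p+.036*np.cos(k)*ux+.036*np.sin(k)*uy) for k in t])],True,(0,255,0),1)
    cv2.polylines(img,[np.array([q(p+[0,0,.052]+ux*x+uy*y) for x,y in((-.025,-.007),(.025,-.007),(.025,.007),(-.025,.007))])],True,(0,255,0),1)
    cv2.imwrite(out,img)
if __name__=="__main__":
    a=sys.argv; ov(a[1],*map(int,a[2:6]),int(a[6]),a[7],*map(float,a[8:11]))
E
python3 ov.py side0.pkl 280 175 380 260 8 pics/o1.png .528 -.2695 -4
python3 ov.py top0.pkl 275 145 350 195 10 pics/o2.png .528 -.2695 -4
```

```text
(no output)
```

View pics/o1.png

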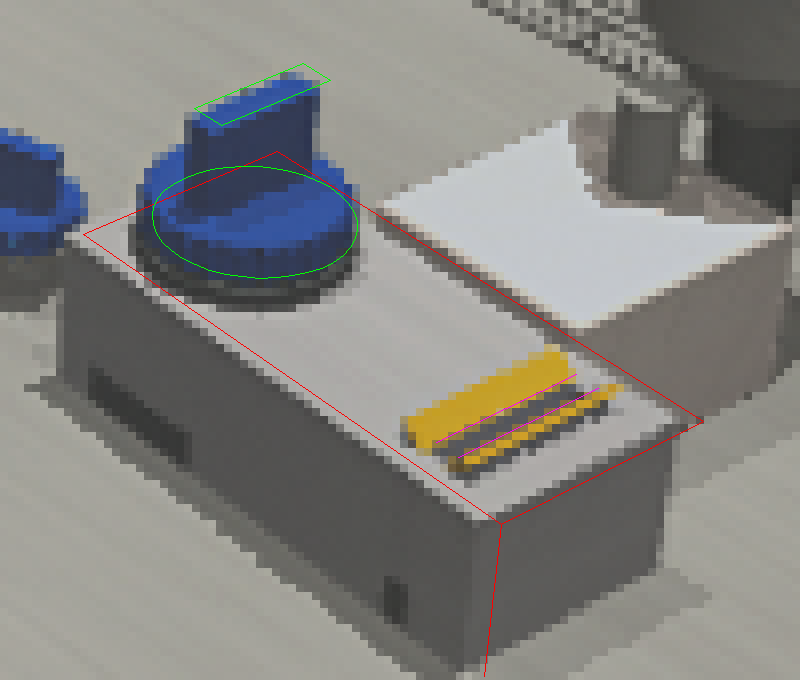

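View pics/o2.png

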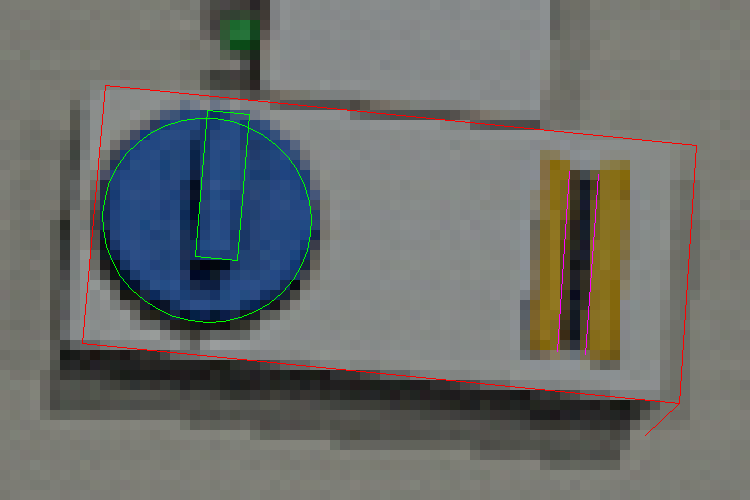

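The slot prediction lines up with the dark gap in both views: side crop about (443–588, 385–450), top crop about (573–585, 172–350). The held blade also matches its prediction. The slot is at about (0.527, −0.270), yaw about −3.8°. I'm inserting in stages.

{"op": "apply_moves", "data": {
  "targets": [
    [[0,0.04,0.3],[0,0,0],5],
    [[0,0,0.3],[0,0,0],5],
    [[0,0,0],[0,0,0],5]
  ]
}}

```text
time_s: 7.0
tcp_pos: [0.5295, -0.2673, 0.1673]
eef_rot: [-179.8, 0.2, 176.2]
contact_force: [0.6, -0.8, -1.4]
gripper_width: 0.0157
```

```bash
python3 plan.py .527 -.270 .15 -183.8
```

```text
now 7.0 [ 0.5295 -0.2673  0.1673] [-179.79    0.21  176.18] F [ 0.6 -0.8 -1.4] g 15.7 j [ -8.  16. -16.   0. -57. -86.]
[[0.06, -0.07, 0.43], [-0.03, 0.03, -0.0]]
```

{"op": "apply_moves", "data": {
  "targets": [
    [[0.06,-0.07,0.25],[-0.03,0.03,0],5],
    [[0,0,0],[0,0,0],5]
  ]
}}

```text
time_s: 7.2
tcp_pos: [0.5267, -0.27, 0.1564]
eef_rot: [180.0, -0.1, 176.2]
contact_force: [-0.2, 0.4, -2.1]
gripper_width: 0.0161
```

```bash
python3 plan.py .527 -.270 .14 -183.8;  python3 - <<'E'
from h import *; from plant import r
c=r.capture("side"); pickle.dump(c,open("side4.pkl","wb")); cv2.imwrite("pics/side4.png",cv2.resize(c["img"][180:260,300:380],None,fx=7,fy=7,interpolation=cv2.INTER_CUBIC))
E
```

```text
now 7.2 [ 0.5267 -0.27    0.1564] [ 1.7996e+02 -8.0000e-02  1.7621e+02] F [-0.2  0.4 -2.1] g 16.1 j [ -8.  17. -17.  -0. -56. -86.]
[[-0.01, -0.0, 0.41], [0.01, -0.01, 0.0]]
```

View pics/side4.png

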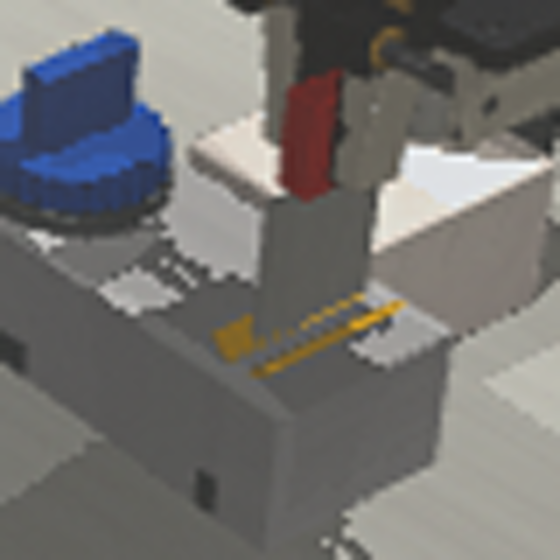

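The blade's lower edge (crop 255,345 to 368,290) sits centred between the lips. I'm lowering it.

{"op": "apply_moves", "data": {
  "targets": [
    [[0,0,0.2],[0,0,0],5],
    [[0,0,0.2],[0,0,0],5]
  ]
}}

```text
time_s: 7.45
tcp_pos: [0.5284, -0.2708, 0.142]
eef_rot: [-180.0, 0.2, 176.2]
contact_force: [-1.3, 0.1, -2.4]
gripper_width: 0.0157
```

```bash
python3 plan.py .527 -.270 .12 -183.8
```

```text
now 7.45 [ 0.5284 -0.2708  0.142 ] [-179.96    0.18  176.21] F [-1.3  0.1 -2.4] g 15.7 j [ -8.  18. -18.   0. -54. -86.]
[[0.04, 0.02, 0.55], [-0.0, 0.02, 0.0]]
```

{"op": "apply_moves", "data": {
  "targets": [
    [[0.04,0.02,0.2],[0,0.02,0],5],
    [[0,0,0.2],[0,0,0],5]
  ]
}}

```text
time_s: 7.65
tcp_pos: [0.5268, -0.2699, 0.1246]
eef_rot: [-180.0, 0.0, 176.2]
contact_force: [-0.1, -0.7, -1.2]
gripper_width: 0.016
```

```bash
python3 plan.py .527 -.270 .11 -183.8
```

```text
now 7.65 [ 0.5268 -0.2699  0.1246] [-1.7996e+02  1.0000e-02  1.7620e+02] F [-0.1 -0.7 -1.2] g 16.0 j [ -8.  19. -19.   0. -52. -86.]
[[-0.01, -0.0, 0.36], [-0.0, 0.0, -0.0]]
```

{"op": "apply_moves", "data": {
  "targets": [
    [[0,0,0.25],[0,0,0],5],
    [[0,0,0.2],[0,0,0],5],
    [[0,0,0.1],[0,0,0],5]
  ]
}}

```text
time_s: 7.95
tcp_pos: [0.5262, -0.2698, 0.0998]
eef_rot: [-180.0, -0.1, 176.2]
contact_force: [-7.4, 5.3, 34.6]
gripper_width: 0.0159
```

```bash
python3 plan.py .527 -.270 .096 -183.8
```

```text
now 7.95 [ 0.5262 -0.2698  0.0998] [-1.7996e+02 -8.0000e-02  1.7622e+02] F [-7.4  5.3 34.6] g 15.9 j [ -8.  20. -20.   0. -49. -86.]
[[-0.02, -0.0, 0.1], [-0.01, -0.01, 0.0]]
```

Force came at z=0.0998. At the grasp, TCP 0.098 went with the blade standing 2 mm lower than it does at home here, so this is the slot floor. I'm releasing.

{"op": "apply_moves", "data": {
  "targets": [
    [[0,0,0],[0,0,0],40],
    [[0,0,0],[0,0,0],60],
    [[0,0,0],[0,0,0],60],
    [[0,0,0],[0,0,0],60],
    [[0,0,0],[0,0,0],60]
  ]
}}

```text
time_s: 8.45
tcp_pos: [0.5271, -0.2701, 0.1001]
eef_rot: [-179.9, -0.0, 176.2]
contact_force: [0.0, 0.4, 0.2]
gripper_width: 0.0504
```

```bash
python3 plan.py;  python3 - <<'E'
from h import *; from plant import r
c=r.capture("side"); pickle.dump(c,open("side5.pkl","wb")); cv2.imwrite("pics/side5.png",cv2.resize(c["img"][180:260,300:380],None,fx=7,fy=7,interpolation=cv2.INTER_CUBIC))
E
```

```text
now 8.45 [ 0.5271 -0.2701  0.1001] [-179.91   -0.    176.25] F [0.  0.4 0.2] g 50.4 j [ -8.  20. -20.   0. -49. -86.]
```

View pics/side5.png

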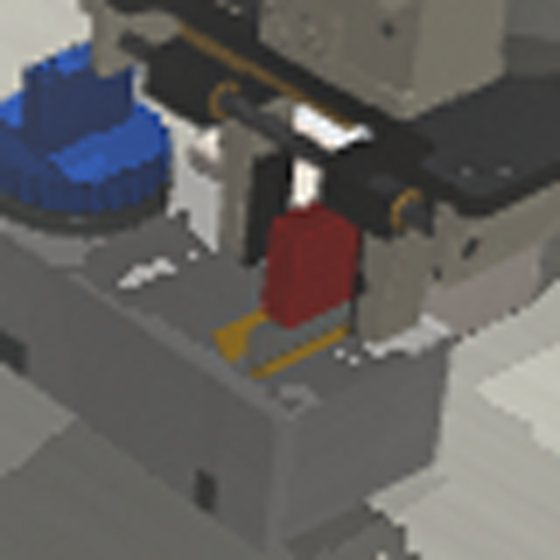

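The red handle (crop 310,265) sits just above the lips, upright and released. I'm lifting away.

{"op": "apply_moves", "data": {
  "targets": [
    [[0,0,-0.3],[0,0,0],60],
    [[0,0,-0.6],[0,0,0],60],
    [[0,0,-0.8],[0,0,0],60],
    [[0,0,-0.8],[0,0,0],60],
    [[0,0,-0.8],[0,0,0],60]
  ]
}}

```text
time_s: 9.0
tcp_pos: [0.5245, -0.2694, 0.235]
eef_rot: [-180.0, -0.5, 176.2]
contact_force: [0.1, 0.8, -0.2]
gripper_width: 0.0599
```

```bash
python3 plan.py .5 -.07 .25 -10;  python3 - <<'E'
from h import *; from plant import r
c=r.capture("side"); pickle.dump(c,open("side6.pkl","wb")); cv2.imwrite("pics/side6.png",cv2.resize(c["img"][160:260,270:380],None,fx=6,fy=6,interpolation=cv2.INTER_CUBIC))
W=cloud(c);H=hsv(c);X,Y,Z=np.moveaxis(W,-1,0)
m=(X>.48)&(X<.58)&(Y>-.31)&(Y<-.23)&((H[...,0]<8)|(H[...,0]>172))&(H[...,1]>120)
p=W[m];print(m.sum(),np.percentile(p[:,2],[2,50,98,100]).round(4),p[p[:,2]>.11].mean(0))
E
```

```text
now 9.0 [ 0.5245 -0.2694  0.235 ] [-179.98   -0.49  176.22] F [ 0.1  0.8 -0.2] g 59.9 j [ -8.  13. -11.   0. -66. -86.]
[[0.04, 0.22, -0.02], [0.0, -0.0, -0.99]]
[[0.01, 0.23, -0.02], [0.0, -0.0, -0.99]]
[[-0.02, 0.23, -0.02], [0.0, -0.0, -0.99]]
[[-0.05, 0.22, -0.02], [0.0, -0.0, -0.99]]
[[-0.08, 0.21, -0.02], [0.0, -0.0, -0.99]]
[[-0.11, 0.2, -0.02], [0.0, -0.0, -0.99]]
[[-0.14, 0.18, -0.02], [0.0, -0.0, -0.99]]
[[-0.16, 0.16, -0.02], [0.0, -0.0, -0.99]]
[[-0.18, 0.14, -0.02], [0.0, -0.0, -0.99]]
[[-0.2, 0.11, -0.02], [0.0, -0.0, -0.99]]
[[-0.21, 0.08, -0.02], [0.0, -0.0, -0.99]]
[[-0.22, 0.05, -0.02], [0.0, -0.0, -0.99]]
[[-0.23, 0.02, -0.02], [0.0, -0.0, -0.99]]
[[-0.23, -0.01, -0.02], [0.0, -0.0, -0.99]]
[[-0.22, -0.04, -0.02], [0.0, -0.0, -0.99]]
[[-0.22, -0.07, -0.02], [0.0, -0.0, -0.99]]
[[-0.21, -0.1, -0.02], [0.0, -0.0, -0.99]]
[[-0.19, -0.13, -0.02], [0.0, -0.0, -0.99]]
[[-0.17, -0.15, -0.02], [0.0, -0.0, -0.99]]
[[-0.15, -0.17, -0.02], [0.0, -0.0, -0.99]]
[[-0.12, -0.19, -0.02], [0.0, -0.0, -0.99]]
[[-0.1, -0.21, -0.02], [0.0, -0.0, -0.99]]
199 [0.0794 0.1033 0.1195 0.1209] [ 0.51819435 -0.27385859  0.1162003 ]
```

View pics/side6.png

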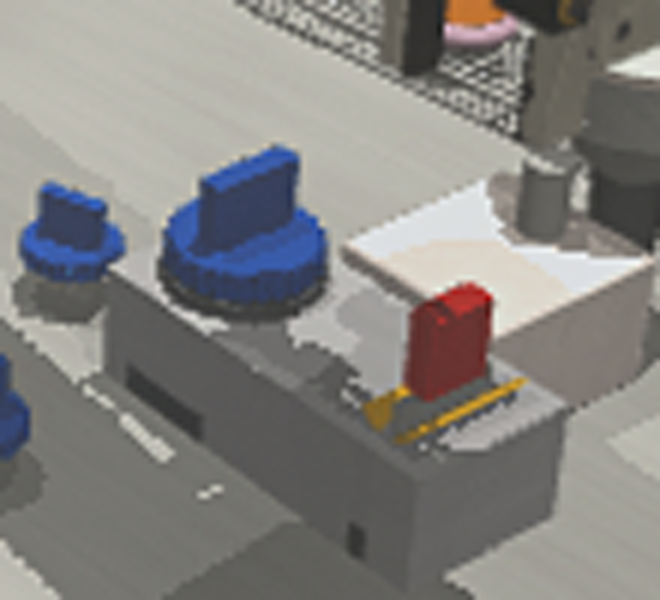

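The handle top measures about 0.120 against 0.119 expected, so the blade is home. I'm turning the wrist half round so the cap can be turned both ways within joint 6's range.

{"op": "apply_moves", "data": {
  "targets": [
    [[0,0.2,0],[0,0,-1],60],
    [[0,0.2,0],[0,0,-1],60],
    [[0,0.2,0],[0,0,-1],60],
    [[0,0.2,0],[0,0,-1],60],
    [[0,0.2,0],[0,0,-1],60]
  ]
}}

```text
time_s: 9.55
tcp_pos: [0.5198, -0.2326, 0.25]
eef_rot: [-179.4, 0.3, -142.4]
contact_force: [-0.1, -0.4, -0.2]
gripper_width: 0.0598
```

{"op": "apply_moves", "data": {
  "targets": [
    [[0,0.1,0],[0,0,-1],60],
    [[0,0.1,0],[0,0,-1],60],
    [[0,0,0],[0,0,-1],60],
    [[0,0,0],[0,0,-1],60],
    [[0,0,0],[0,0,-1],60]
  ]
}}

```text
time_s: 10.05
tcp_pos: [0.5138, -0.2256, 0.2551]
eef_rot: [-179.0, -0.2, -100.6]
contact_force: [0.9, 0.9, -0.2]
gripper_width: 0.0601
```

{"op": "apply_moves", "data": {
  "targets": [
    [[0,0,0],[0,0,-1],60],
    [[0,0,0],[0,0,-1],60],
    [[0,0,0],[0,0,-1],60],
    [[0,0,0],[0,0,-1],60],
    [[0,0,0],[0,0,-1],60]
  ]
}}

```text
time_s: 10.55
tcp_pos: [0.5136, -0.2258, 0.2598]
eef_rot: [-179.2, -1.0, -58.9]
contact_force: [-0.2, -0.3, -0.7]
gripper_width: 0.0602
```

```bash
python3 plan.py .534 -.139 .2 -3.8; python3 ov.py side6.pkl 280 170 340 220 12 pics/o3.png .527 -.270 -3.8
python3 ov.py top0.pkl 275 145 320 185 16 pics/o4.png .527 -.270 -3.8
```

```text
now 10.55 [ 0.5136 -0.2258  0.2598] [-179.18   -1.01  -58.85] F [-0.2 -0.3 -0.7] g 60.2 j [ -3.   8. -14.   0. -67.  34.]
[[-0.23, -0.22, 0.21], [-0.0, -0.02, -0.98]]
[[-0.2, -0.25, 0.21], [-0.0, -0.02, -0.98]]
[[-0.16, -0.27, 0.21], [-0.0, -0.02, -0.98]]
[[-0.12, -0.29, 0.21], [-0.0, -0.02, -0.98]]
[[-0.08, -0.31, 0.21], [-0.0, -0.02, -0.98]]
[[-0.04, -0.32, 0.21], [-0.0, -0.02, -0.98]]
[[0.01, -0.32, 0.21], [-0.0, -0.02, -0.98]]
```

View pics/o3.png

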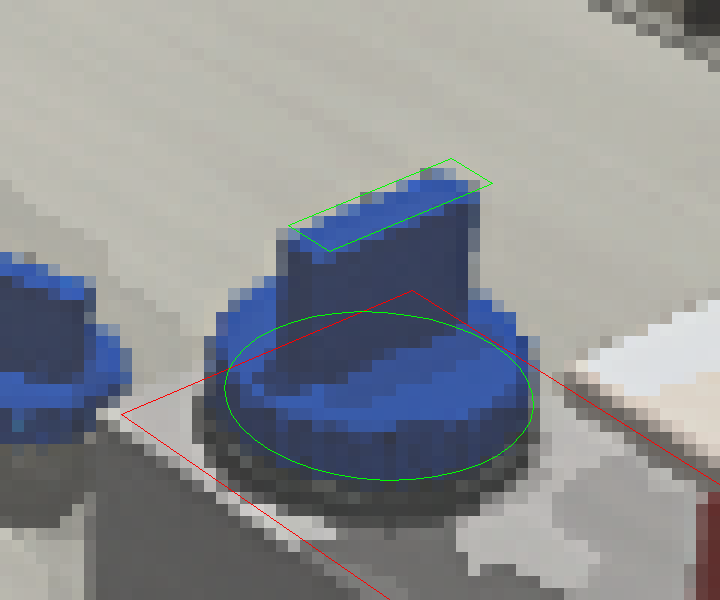

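View pics/o4.png

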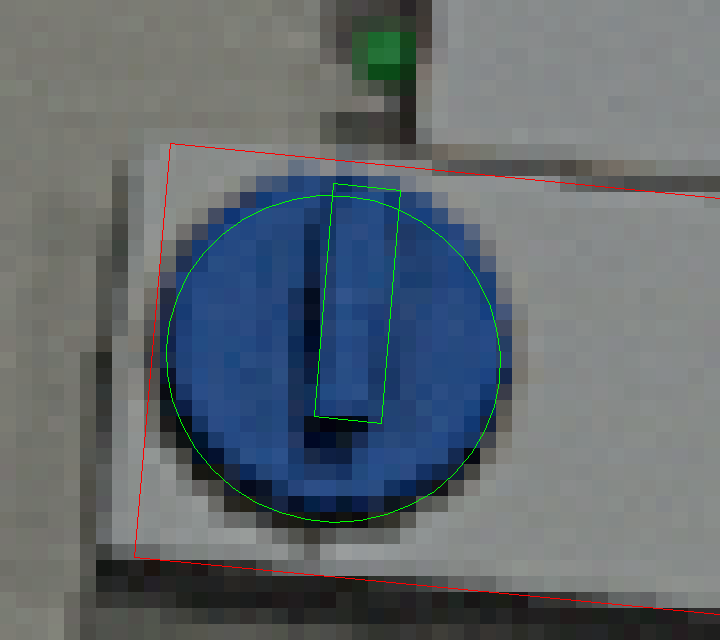

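Wing prediction: the top overlay matches to about 0.3 px. The side view sits about 2 mm toward −x. I'm using (0.5345, −0.140).

{"op": "apply_moves", "data": {
  "targets": [
    [[-0.23,-0.22,0.2],[0,0,-1],70],
    [[-0.2,-0.25,0.2],[0,0,-1],70],
    [[-0.16,-0.27,0.2],[0,0,-1],70],
    [[-0.12,-0.29,0.2],[0,0,-1],70],
    [[-0.08,-0.31,0.2],[0,0,-1],70]
  ]
}}

```text
time_s: 11.05
tcp_pos: [0.5283, -0.1638, 0.2244]
eef_rot: [-180.0, -1.7, -17.3]
contact_force: [0.1, -0.5, 0.5]
gripper_width: 0.0701
```

```bash
python3 plan.py .5345 -.140 .19 -3.8
```

```text
now 11.05 [ 0.5283 -0.1638  0.2244] [-180.     -1.74  -17.26] F [ 0.1 -0.5  0.5] g 70.1 j [  3.   9. -18.   1. -61.  69.]
[[-0.03, -0.31, 0.43], [0.01, -0.11, -0.84]]
[[0.02, -0.31, 0.43], [0.01, -0.11, -0.84]]
```

{"op": "apply_moves", "data": {
  "targets": [
    [[-0.03,-0.31,0.43],[0,-0.11,-0.84],70],
    [[0.02,-0.31,0.43],[0,-0.11,-0.84],70],
    [[0,0,0],[0,0,0],70]
  ]
}}

```text
time_s: 11.35
tcp_pos: [0.5349, -0.1378, 0.1911]
eef_rot: [179.8, -0.1, -2.9]
contact_force: [-0.3, -0.7, -0.8]
gripper_width: 0.0699
```

```bash
python3 plan.py .5345 -.140 .15 -3.8
```

```text
now 11.35 [ 0.5349 -0.1378  0.1911] [ 1.7982e+02 -6.0000e-02 -2.9400e+00] F [-0.3 -0.7 -0.8] g 69.9 j [  6.  11. -19.   0. -59.  81.]
[[-0.0, 0.03, 0.51], [0.01, -0.0, 0.05]]
[[-0.0, 0.03, 0.51], [0.01, -0.0, 0.05]]
```

{"op": "apply_moves", "data": {
  "targets": [
    [[0,0.05,0.5],[0,0,0.05],60],
    [[0,0,0.5],[0,0,0.05],60],
    [[0,0,0.5],[0,0,0],50],
    [[0,0,0.3],[0,0,0],50]
  ]
}}

```text
time_s: 11.75
tcp_pos: [0.5383, -0.1408, 0.1236]
eef_rot: [179.8, -0.7, -4.2]
contact_force: [-0.1, -0.1, 0.3]
gripper_width: 0.0517
```

```bash
python3 plan.py .5345 -.140 .108 -3.8; python3 - <<'E'
from h import *; from plant import r
c=r.capture("side"); cv2.imwrite("pics/side7.png",cv2.resize(c["img"][140:240,260:380],None,fx=6,fy=6,interpolation=cv2.INTER_CUBIC))
E
```

```text
now 11.75 [ 0.5383 -0.1408  0.1236] [179.81  -0.65  -4.17] F [-0.1 -0.1  0.3] g 51.7 j [  6.  15. -24.   0. -50.  80.]
[[-0.1, -0.02, 0.39], [0.02, -0.08, -0.05]]
```

View pics/side7.png

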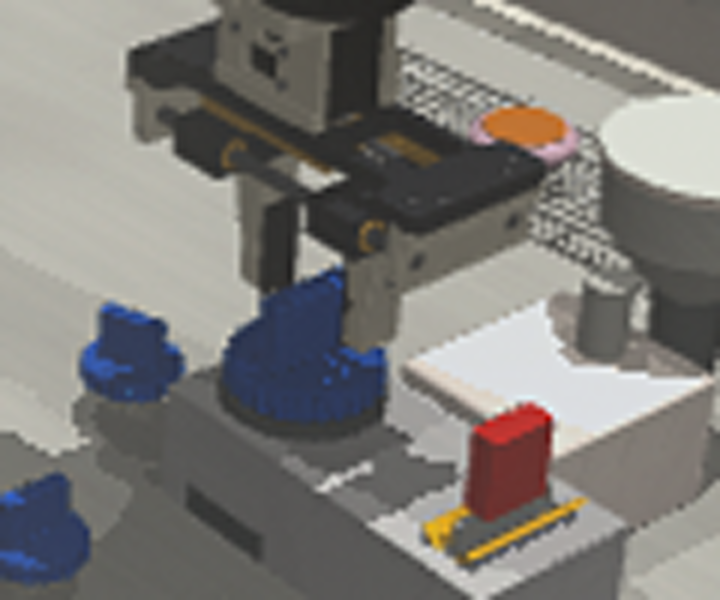

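The fingers straddle the blue wing (crop 310,310). The red blade (510,460) is still home. I'm lowering and closing.

{"op": "apply_moves", "data": {
  "targets": [
    [[-0.1,-0.02,0.25],[0,-0.08,-0.05],40],
    [[0,0,0.12],[0,0,0],30],
    [[0,0,0],[0,0,0],5],
    [[0,0,0],[0,0,0],5],
    [[0,0,0],[0,0,0],5]
  ],
  "squeeze": 30
}}

```text
time_s: 12.3
tcp_pos: [0.5351, -0.1402, 0.1091]
eef_rot: [179.8, -0.1, -3.9]
contact_force: [0.3, 1.5, -0.0]
gripper_width: 0.0153
```

{"op": "apply_moves", "data": {
  "targets": [
    [[0,0,0],[0,0,0],5],
    [[0,0,0],[0,0,0],5]
  ]
}}

```text
time_s: 12.5
tcp_pos: [0.5351, -0.1397, 0.1094]
eef_rot: [179.8, -0.1, -3.9]
contact_force: [0.5, -1.1, -1.7]
gripper_width: 0.0139
```

```bash
python3 plan.py .5345 -.140 .108 -3.8; python3 -c "
from plant import r;print(r.get_state()['moment'])"
```

```text
now 12.5 [ 0.5351 -0.1397  0.1094] [ 1.7984e+02 -9.0000e-02 -3.8700e+00] F [ 0.5 -1.1 -1.7] g 13.9 j [  6.  16. -25.   0. -49.  80.]
[[-0.02, 0.01, 0.03], [0.02, -0.01, -0.01]]
[ 0.08941604 -0.01525039  0.0316963 ]
```

Gripped: width 13.9 mm, TCP close to the axis. I'll try one direction with small turns.

{"op": "apply_moves", "data": {
  "targets": [
    [[0,0,0],[0,0,0.5],5],
    [[0,0,0],[0,0,0.4],5],
    [[0,0,0],[0,0,0],5]
  ]
}}

```text
time_s: 12.8
tcp_pos: [0.5348, -0.14, 0.1095]
eef_rot: [179.8, -0.1, -11.3]
contact_force: [-0.8, -0.0, -2.5]
gripper_width: 0.0134
```

```bash
python3 plan.py; python3 -c "
from plant import r;print(r.get_state()['moment'])"
```

```text
now 12.8 [ 0.5348 -0.14    0.1095] [ 1.7982e+02 -9.0000e-02 -1.1290e+01] F [-0.8 -0.  -2.5] g 13.4 j [  6.  16. -25.   0. -49.  73.]
[0.04461028 0.01210921 0.04072198]
```

It turned 7.4° (0.13 rad) with no resisting moment, past where the hard stop would be. This appears to be the loosening way (tool +z, clockwise from above). I'll turn further and check by picture.

{"op": "apply_moves", "data": {
  "targets": [
    [[0,0,0],[0,0,0.8],5],
    [[0,0,0],[0,0,0.8],5],
    [[0,0,0],[0,0,0.8],5],
    [[0,0,0],[0,0,0],5]
  ]
}}

```text
time_s: 13.2
tcp_pos: [0.5345, -0.1404, 0.1095]
eef_rot: [179.8, -0.1, -30.8]
contact_force: [-0.5, 0.5, -2.1]
gripper_width: 0.0135
```

```bash
python3 plan.py; python3 - <<'E'
from h import *; from plant import r
print(r.get_state()['moment'])
c=r.capture("side"); cv2.imwrite("pics/side8.png",cv2.resize(c["img"][140:240,260:380],None,fx=6,fy=6,interpolation=cv2.INTER_CUBIC))
E
```

```text
now 13.2 [ 0.5345 -0.1404  0.1095] [ 1.7982e+02 -1.3000e-01 -3.0760e+01] F [-0.5  0.5 -2.1] g 13.5 j [  6.  16. -25.   0. -49.  53.]
[-0.00061443 -0.0488538   0.02704836]
```

View pics/side8.png

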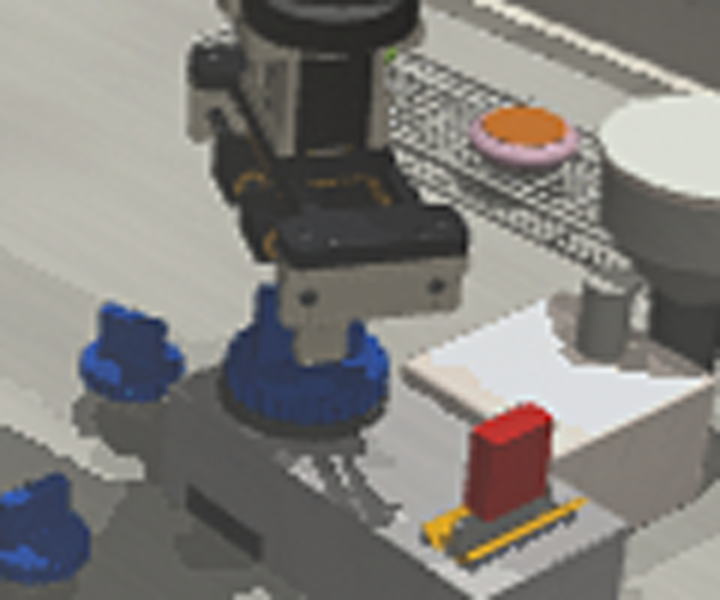

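The wing has turned with the gripper and the cap is still seated. I'm continuing to about 67°.

{"op": "apply_moves", "data": {
  "targets": [
    [[0,0,0],[0,0,1],5],
    [[0,0,0],[0,0,1],5],
    [[0,0,0],[0,0,1],5],
    [[0,0,0],[0,0,1],5],
    [[0,0,0],[0,0,1],5]
  ]
}}

```text
time_s: 13.75
tcp_pos: [0.5344, -0.1406, 0.1095]
eef_rot: [179.9, -0.2, -70.6]
contact_force: [0.2, -0.1, -2.5]
gripper_width: 0.0136
```

{"op": "apply_moves", "data": {
  "targets": [
    [[0,0,0],[0,0,0.2],5],
    [[0,0,0],[0,0,0],5]
  ]
}}

```text
time_s: 13.95
tcp_pos: [0.5343, -0.1407, 0.1095]
eef_rot: [179.9, -0.2, -71.9]
contact_force: [0.7, -0.0, -2.5]
gripper_width: 0.0137
```

```bash
python3 plan.py .5345 -.140 .108 -72; python3 - <<'E'
from h import *; from plant import r
print(r.get_state()['moment'])
c=r.capture("side"); cv2.imwrite("pics/side9.png",cv2.resize(c["img"][140:240,260:380],None,fx=6,fy=6,interpolation=cv2.INTER_CUBIC))
E
```

```text
now 13.95 [ 0.5343 -0.1407  0.1095] [179.91  -0.23 -71.88] F [ 0.7 -0.  -2.5] g 13.7 j [  6.  16. -25.   0. -49.  12.]
[[-0.01, -0.01, 0.04], [0.01, -0.03, 0.01]]
[ 0.11756268 -0.05115151  0.02603375]
```

View pics/side9.png

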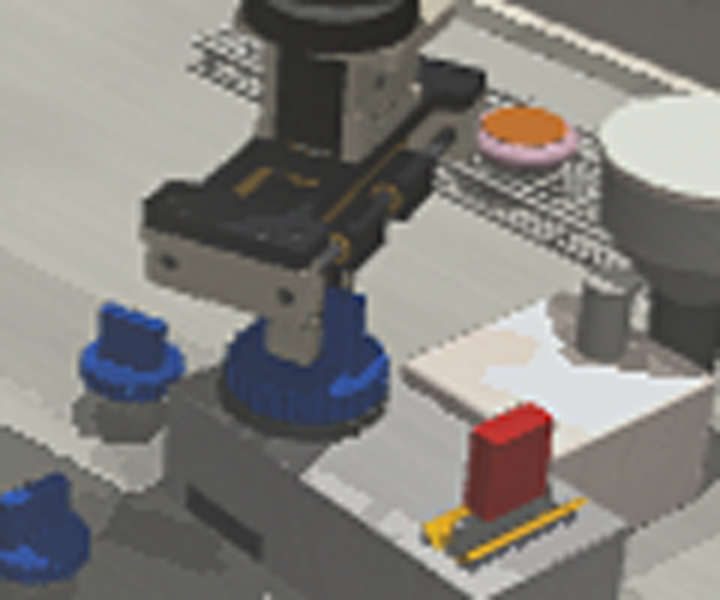

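The wing has followed by about 68° (1.19 rad) and the cap is still seated. I'm lifting gently.

{"op": "apply_moves", "data": {
  "targets": [
    [[0,0,-0.1],[0,0,0],5],
    [[0,0,-0.15],[0,0,0],5]
  ]
}}

```text
time_s: 14.2
tcp_pos: [0.5337, -0.1406, 0.1193]
eef_rot: [179.8, -0.2, -71.5]
contact_force: [-0.1, -0.4, -1.0]
gripper_width: 0.0136
```

```bash
python3 plan.py .5345 -.140 .16 -72; python3 -c "
from plant import r;print(r.get_state()['moment'])"
```

```text
now 14.2 [ 0.5337 -0.1406  0.1193] [179.82  -0.2  -71.51] F [-0.1 -0.4 -1. ] g 13.6 j [  6.  16. -24.   0. -50.  13.]
[[-0.0, -0.01, -0.51], [0.01, -0.01, 0.03]]
[[-0.0, -0.01, -0.51], [0.01, -0.01, 0.03]]
[ 0.13502412 -0.02768488  0.00617262]
```

Raised 10 mm (beyond the 4 mm of play) with only the cap's weight on the wrist. Continuing.

{"op": "apply_moves", "data": {
  "targets": [
    [[0,0,-0.3],[0,0,0],5],
    [[0,0,-0.4],[0,0,0],5],
    [[0,0,-0.4],[0,0,0],5],
    [[0,0,-0.4],[0,0,0],5],
    [[0,0,-0.4],[0,0,0],5]
  ]
}}

```text
time_s: 14.7
tcp_pos: [0.5334, -0.1404, 0.2013]
eef_rot: [179.8, -0.2, -71.2]
contact_force: [0.6, 1.0, -2.7]
gripper_width: 0.0139
```

```bash
python3 plan.py .5345 -.140 .21 -72
```

```text
now 14.7 [ 0.5334 -0.1404  0.2013] [179.8   -0.21 -71.18] F [ 0.6  1.  -2.7] g 13.9 j [  6.  11. -19.   0. -61.  13.]
[[0.0, -0.03, -0.22], [0.03, -0.03, 0.1]]
```

{"op": "apply_moves", "data": {
  "targets": [
    [[0,0,-0.1],[0,0,0],5],
    [[0,0,0],[0,0,0],5],
    [[0,0,0],[0,0,0],5],
    [[0,0,0],[0,0,0],5],
    [[0,0,0],[0,0,0],5]
  ]
}}

```text
time_s: 15.2
tcp_pos: [0.5339, -0.1403, 0.2081]
eef_rot: [-180.0, -0.3, -71.1]
contact_force: [-0.1, 0.4, -2.1]
gripper_width: 0.0141
```

```bash
python3 plan.py .5345 -.140 .21 -72; python3 - <<'E'
from h import *; from plant import r
c=r.capture("side"); cv2.imwrite("pics/side10.png",cv2.resize(c["img"][110:250,240:400],None,fx=4.8,fy=4.2,interpolation=cv2.INTER_CUBIC))
W=cloud(c);H=hsv(c);X,Y,Z=np.moveaxis(W,-1,0)
m=(X>.46)&(X<.6)&(Y>-.2)&(Y<-.09)&(H[...,0]>100)&(H[...,0]<130)&(H[...,1]>90)&(Z>.1)
print("cap z",np.percentile(Z[m],[2,50,98]))
m=(X>.48)&(X<.58)&(Y>-.31)&(Y<-.23)&((H[...,0]<8)|(H[...,0]>172))&(H[...,1]>120)
print("red z",np.percentile(Z[m],[2,98]))
print(r.get_state()["qd"].round(2))
E
```

```text
now 15.2 [ 0.5339 -0.1403  0.2081] [-179.97   -0.27  -71.05] F [-0.1  0.4 -2.1] g 14.1 j [  6.  10. -18.   0. -61.  13.]
[[-0.0, -0.02, -0.05], [-0.0, -0.03, 0.12]]
cap z [0.17154211 0.18378691 0.21911283]
red z [0.07849685 0.11987409]
[ 0.03 -0.06  0.09  0.03 -0.13 -0.04]
```

View pics/side10.png

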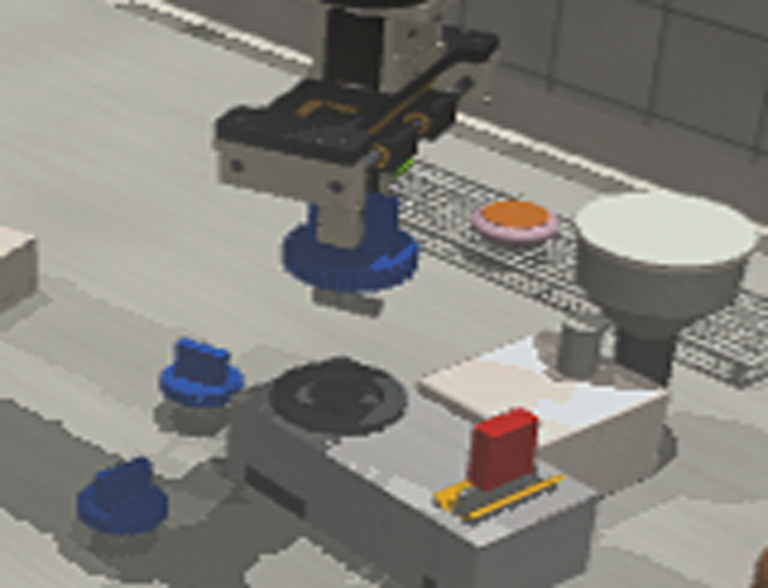

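The cap is held upright (crop 350,250) above the open port (340,395), with its underside about 0.17 m above the table, so about 10 cm above the port. The red blade (505,450) is fully home with its top at 0.120. I'm handing in.

```bash
python3 -c "
from plant import r;print(r.close_job()); s=r.get_state(); print(s['time_s'],s['tcp_pos'],s['gripper_width'])"
```

```text
the job is handed in; nothing more can be done
None
the job is handed in; nothing more can be done
```

The job is handed in. The red-handled blade is in the depositor's slot and released. The blue cap is off and held upright about 10 cm above its port. The handover gave no verdict.

**Blade:** It met firm contact (about 35 N at the wrist) on reaching the slot floor, and then I let it go. Its handle top measured 0.120 m, against 0.119 m expected when fully home. The last picture still shows it upright in the slot.

**Cap:** I tried turning it clockwise seen from above. It went well past the 0.06 rad hard stop with no resistance, so I took that as the loosening way and did not try the other direction. It turned about 68° (1.19 rad) while still seated and lifted free with only its own weight on the wrist. At the end the fingers were closed on the wing at 14 mm and the arm was nearly still.

**Disagreements:** The depositor block's edges sat 5–10 mm off where the slot position predicted. I relied on the visible slot and wing instead, where the two cameras agreed to about 2 mm.

**Not checked at the end:** I did not measure the bystanders' positions again. The arm touched nothing on the way that I could see, and total time was about 15 s of the 62 s allowed.

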